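# Stop-button check on the measuring machine's stop station

## Task

Do the start-of-shift check of the stop station on the bench: gently press the eared mushroom button in until it latches and take the hand off it, so that it is seen to stay down by itself. Then push its ears round clockwise until the latch lets go and the mushroom springs fully back out, and last press the small flat reset button beside it all the way in and let it come back. Only push with the fingers: do not grip the button or force it, and leave the other things on the bench lying where they are.

Things in the scene. Friction and masses are not known exactly. Their poses are not given: they have to be found in the camera images.
- station: grey die-cast control box, 90 x 176 x 52 mm high, screwed to the bench (it cannot move). Origin: centre of its underside. z up, y along the long side towards the mushroom's end, x across. On its top: the mushroom stop button (axis at x 0, y +38 mm) and the flat reset button (x 0, y -50 mm). A low lug with a screw at each short end (to y +-109 mm), a capped connector at the back (to x +61 mm).
- dome_top (a point): top centre of the black mushroom stop button, on its axis: 96 mm above the bench when out, 89 mm latched, 86 mm at the very bottom. A dome of 46 mm diameter with two ears on opposite sides. Below it a 25 mm thick stem in a 43 mm wide collar that stands 8 mm above the box's top.
- ear_front (a point): top of one ear, 30 mm from the mushroom's axis (towards the station's -x at rest, the robot's side); turns with the mushroom. Each ear reaches 36 mm from the axis, is 16 mm wide with a round upright end and 16 mm thick: its top lies 6 mm, its underside 22 mm below the dome's top. The room beside the ears is free down to the collar and box top.
- ear_back (a point): top of the opposite ear, 30 mm from the axis (along the station's +x at rest)
- stop_press (a joint): how far the mushroom is pressed in, m: 0 = fully out, stop at 0.010. A return spring (4 N at the start, 9 N at the bottom) and a sprung latch pawl resist, about 9 to 10 N at most; the pawl snaps in at about 0.008, and a button let go before that comes back out. Let go after that, it stays latched by itself at about 0.007 to 0.008.
- stop_twist (a joint): how far the mushroom is turned, rad: 0 = rest, grows clockwise seen from above, hard stop at 1.2. A spring turns it back (about 0.09 N m at rest, 0.2 N m at the stop). When the latched mushroom is turned to about 0.4 to 0.65 the latch lets go and the mushroom springs up by itself; when let go it turns back to 0.
- reset_top (a point): top centre of the grey flat reset button, 25 mm diameter, 66 mm above the bench when out, in a 33 mm steel collar that stands 8 mm above the box top (the button stands 6 mm above the collar)
- reset_press (a joint): how far the reset button is pressed, m: 0 = out, stop at 0.005 (about 4.5 N there); springs back when let go
- aligner_1: clear plastic dental aligner, 57 x 65 x 10 mm, lying near one end of the station; bystander; origin at the centre of its underside
- aligner_2: second clear aligner, 57 x 65 x 10 mm; bystander; origin at the centre of its underside
- arch_model_1: horseshoe-shaped model of a row of teeth, 57 x 66 x 21 mm; bystander; origin at the centre of its underside
- arch_model_2: second model of a row of teeth, 57 x 66 x 21 mm, lying near the other end of the station; bystander; origin at the centre of its underside
- tweezers: steel tweezers, 120 mm long, 6 mm high, lying flat; bystander; origin at the centre of its underside
- probe_tool: slim hand tool with a hooked tip, 125 mm long, 16 mm high, lying flat; bystander; origin at the centre of its underside
- calculator: desk calculator, 158 x 88 x 24 mm; bystander; origin at the centre of its underside
- mouse: computer mouse, 104 x 60 x 39 mm; bystander; origin at the centre of its underside

How it is judged:
By the outcome, as a careful person would: the job done as asked, in the order asked, and still so for the second after the job is handed in, with the robot touching nothing.
It also fails if it takes over 54 s, if anything falls off the work surface, if the arm or the gripper's body presses on something with over 40 N, if the wrist force passes 120 N, or if a joint passes its speed limit or range.

## Robot

A 6-joint arm with a two-finger parallel gripper is mounted at the origin on a cart in front of the work surface, level with it; the furniture and walls round the work are solid. World frame = base frame: x ahead of the robot, y to its left, z up, the work surface at z = 0. Lengths are in m, angles in degrees, forces in N, time in s.
With the tool pointing down it reaches from about 0.3 to 0.75 m from the base axis. Payload 8.5 kg.
Tool frame: the origin (TCP) lies on the centre line of the jaws, within the pads' length; the fingertips stand 19 mm ahead of it and the grasp point (between the pads) is the TCP (env.tcp_to_tips is the z of the fingertips in the tool frame, in m); z points along the fingers, y is the line along which they close (so a half turn about z gives the same grasp; the last joint's range is limited). The gripper opens to 85 mm and grips with 20 to 120 N. Pads are 22 mm wide; open, the fingers measure 114 mm over their backs; the gripper's body (76 mm by 85 mm) begins 54 mm behind the grasp point. The pads swing forward as they close: fully open they stand 13 mm farther back than shut.
Start: joints at [-79.601, 21.807, 74.336, -0, 83.858, -12.336], TCP at [0.213, -0.507, 0.25] pointing down, gripper open.
Joint ranges: [-178.18, 178.18], [-50.72, 133.34], [12.68, 142.11], [-81.47, 261.47], [9.98, 163.14], [-165.26, 165.26]. Speed limits (degrees/s): [136.94, 136.94, 180, 180, 180, 180].

## Interface

Orientations are given as a 3x3 rotation matrix whose columns are the frame's x, y, z axes.
In Python, from rig import env gives the robot as it stands.
- The arm moves only by the tool servo_tool, never from a script. Its argument "steps" is a list of rows, each an object of numbers: "tx", "ty", "tz": the shift along the world's x, y, z in cm; "yaw": the turn about the world's z in degrees; "claw": the finger opening in cm, from 0 to 8.54. In form: [{"tx": .., "ty": .., "tz": .., "yaw": .., "claw": ..}, ...]. A call has 1 to 20 rows; each row shifts and turns the commanded pose from where the row before left it; what a row does not reach is not made up. A row lasts 1/10 s, in which the tool goes at most 50 mm and 8.59 degrees, less where a joint would pass 70% of its speed; a pose out of reach is approached as far as the arm can. A call with a gripper value outside its range is refused whole. The fingers move at their own pace and stop on an object; "newtons" is the grip in N (left out, the last holds). Time passes only in rows, so rows that do not move let the fingers close. It gives the time, the measured TCP pose, the force, the opening and the grip force at its end, in the units of the state.
- env.observe(): the state, without advancing time (a new reading comes with each control period).
- env.get_image(name): name is "scene" or "top" or "wrist"; returns (picture, depth): 400x640x3 uint8, red, green, blue; 400x640 float32, m along the optical axis (not along the pixel's ray), 0 where there is no reading.
- env.camera_model(name): a dict with "fovy" (degrees; the focal length in pixels is half the picture's height over the tangent of half this angle, whatever the lens; pixels are square), "cx", "cy" (the principal point, pixels), "dist_coeffs" ([k1, k2, p1, p2, k3] as OpenCV has them; the pictures are not rectified), "T" (4x4, takes a point from camera to world coordinates). Camera axes: x right, y down, z forward; pixel columns grow to the right and rows downward; lengths in m; the calibration is good to about 2 mm. A picture is of the moment at which its call begins: read the wrist's pose just before it. camera_model takes no time and is no camera call; for the wrist camera it gives the pose at the moment of the call.
- env.close_job(): hands the job in; it is judged then, once.
The state is a dict: "time_s": time; "q": joint angles; "qvel": joint speeds; "joint_efforts": joint torques, N m; "position": TCP position; "tool_rot": TCP orientation; "ft_force": force on the tool from outside, world axes, zero at the start; "wrist_torque": the same for the moment, N m; "grip_width": finger opening in m; "gripper_force": force on a finger pad.
Only numpy, scipy, OpenCV 4.12 (cv2) and the standard library are available. Lean on these libraries where they do the work, as an engineer would, in place of code of your own. Each camera call takes 0.05 s, during which the arm holds its last target. There are 200 camera calls.

## Working session

There is one attempt and no reset: what is moved stays moved. The work goes in short steps, Python scripts to look and compute and a tool call to move; the robot and the scene stay as the last step left them, time stands still between calls to the robot, and variables do not carry over. Pictures are saved under pics/ and viewed, at most 10 in all, crops included, and the job is handed in when it is done.

Besides the shell and the picture viewer there is one more tool, called after "Emit:" as name([rows], argument=value, ...), one row to a line, values as JSON. servo_tool: Moves the arm, as the interface text tells. Its arguments: {"type":"object","properties":{"steps":{"type":"array"},"newtons":{"type":"number"}},"required":["steps"]}

```bash
mkdir -p pics; cat > h.py <<'E'
import numpy as np, cv2
from rig import env
def ray(m,uv,shape=(400,640)):
    f=shape[0]/2/np.tan(np.radians(m["fovy"])/2)
    K=np.array([[f,0,m["cx"]],[0,f,m["cy"]],[0,0,1]])
    n=cv2.undistortPoints(np.array(uv,float).reshape(-1,1,2),K,np.array(m["dist_coeffs"],float)).reshape(-1,2)
    T=np.array(m["T"]); d=np.c_[n,np.ones(len(n))]@T[:3,:3].T
    return T[:3,3],d
def onplane(m,uv,z):
    o,d=ray(m,uv); return o+d*((z-o[2])/d[:,2])[:,None]
def cloud(m,dep):
    v,u=np.mgrid[0:400,0:640]; o,d=ray(m,np.c_[u.ravel(),v.ravel()])
    return (o+d*dep.reshape(-1,1)).reshape(400,640,3)
def snap(name,fn):
    m=env.camera_model(name); im,dep=env.get_image(name)
    cv2.imwrite(fn,cv2.cvtColor(im,cv2.COLOR_RGB2BGR)); np.savez(fn[:-4]+'.npz',im=im,dep=dep)
    return m,im,dep
E
python3 - <<'E'
from h import *
for n in("top","scene"):
    m,im,d=snap(n,f"pics/{n}0.png"); print(n,m["fovy"],np.round(m["T"],3).tolist(),m["dist_coeffs"],(d>0).mean())
a=np.vstack([cv2.imread("pics/top0.png"),cv2.imread("pics/scene0.png")]); cv2.imwrite("pics/both0.png",cv2.resize(a,(480,600),interpolation=cv2.INTER_AREA))
print(env.observe()["ft_force"],env.observe()["tool_rot"])
E
```

```text
top 47.62937154549713 [[-0.019, -0.997, 0.077, 0.426], [-1.0, 0.019, -0.001, 0.13], [-0.0, -0.077, -0.997, 1.426], [0.0, 0.0, 0.0, 1.0]] [-0.088184  0.        0.        0.        0.      ] 0.995953125
scene 45.834446242550605 [[-0.649, -0.405, 0.643, -0.374], [-0.76, 0.366, -0.537, 0.934], [-0.018, -0.838, -0.546, 0.873], [0.0, 0.0, 0.0, 1.0]] [-0.02110434  0.          0.          0.          0.        ] 0.9958984375
[ 0.10800121 -0.02727833 -0.78354287] [[ 9.22303471e-01  3.86466363e-01 -2.42501008e-04]
 [ 3.86466352e-01 -9.22302661e-01  1.24944583e-03]
 [ 2.59209462e-04 -1.24608671e-03 -9.99999190e-01]]
```

View pics/top0.png

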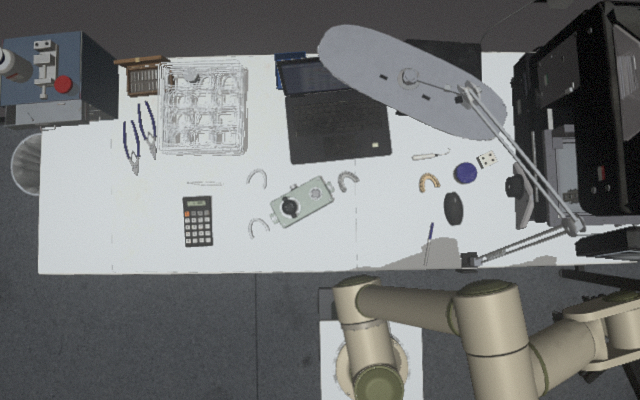

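View pics/scene0.png

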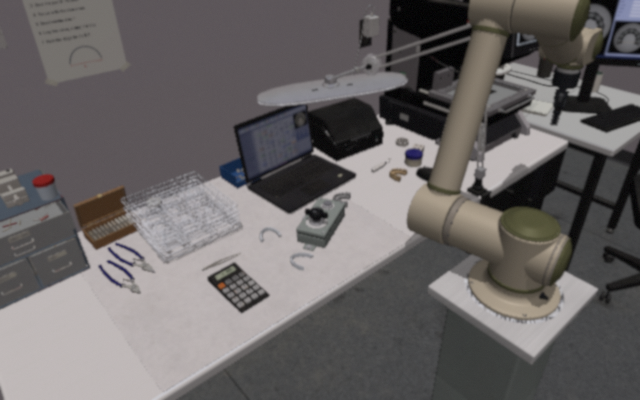

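The top view shows the station with its mushroom at about (290,207) and its reset at about (316,194). Aligners lie near (258,180) and (258,228), an arch model near (347,181), and a lamp to the right that the arm has to clear. The scene view agrees.

```bash
python3 - <<'E'
from h import *
m=env.camera_model("top"); z=np.load("pics/top0.npz"); im,dep=z["im"],z["dep"]
P=cloud(m,dep)
roi=np.zeros((400,640),bool); roi[165:240,262:340]=1
print("bench z",np.median(P[240:260,280:340,2]))
H=P[...,2]
b=roi&(H>0.044)&(H<0.058)
pts=P[b]; print("box px",b.sum())
hs=im.astype(int)
c,s,a=cv2.minAreaRect(pts[:,:2].astype(np.float32)*1000); print("rect",c,s,a)
dk=roi&(im.max(2)<70)&(H>0.06)
u=np.argwhere(dk)[:,::-1]; q=onplane(m,u,0.088)
print("dark",len(u),u.mean(0),q.mean(0),q.min(0),q.max(0))
hi=roi&(H>0.07); print("high",hi.sum(),P[hi].mean(0),H[hi].max())
# obstacles between start and station above the bench in x<0.62
for y0 in np.arange(-0.6,0.4,0.1):
    k=(P[...,0]>0.2)&(P[...,0]<0.8)&(P[...,1]>y0)&(P[...,1]<y0+.1)&(H>0.06)&(dep>0)
    if k.any(): print(round(y0,1),k.sum(),"x",np.round(np.percentile(P[k][:,0],[0,50,100]),2),"z",np.round(np.percentile(H[k],[0,50,100]),2))
crop=im[160:250,235:370]; cv2.imwrite("pics/c1.png",cv2.resize(crop[...,::-1],None,fx=5,fy=5,interpolation=cv2.INTER_CUBIC))
E
```

```text
bench z 0.0005357149459567223
box px 1339
rect (518.81982421875, 207.91348266601562) (90.31111145019531, 175.88169860839844) 27.978302001953125
dark 73 [289.         206.32876712] [0.50362074 0.24189519 0.088     ] [0.48364708 0.22406784 0.088     ] [0.52255161 0.25976397 0.088     ]
high 251 [0.49487476 0.23245763 0.18674578] 1.426209630914721
-0.6 3224 x [0.2 0.6 0.8] z [0.06 0.2  0.59]
-0.5 18274 x [0.2  0.58 0.8 ] z [0.06 0.5  0.62]
-0.4 3425 x [0.2  0.38 0.78] z [0.07 0.51 0.6 ]
-0.3 3125 x [0.2  0.68 0.8 ] z [0.06 0.37 0.67]
-0.2 7026 x [0.2 0.3 0.8] z [0.29 0.67 0.69]
-0.1 4178 x [0.2  0.28 0.8 ] z [0.11 0.45 0.66]
-0.0 1889 x [0.2  0.26 0.8 ] z [0.11 0.22 0.36]
0.1 219 x [0.2  0.26 0.56] z [0.06 0.15 0.19]
0.2 234 x [0.47 0.5  0.53] z [0.06 0.09 0.1 ]
0.3 53 x [0.68 0.72 0.8 ] z [0.06 0.08 0.09]
```

View pics/c1.png

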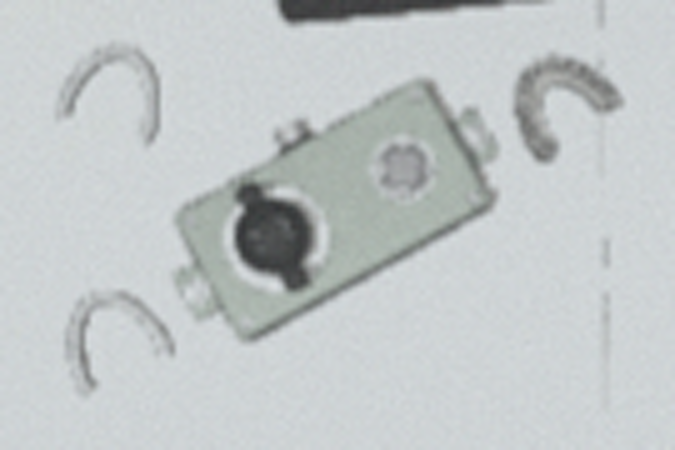

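The crop confirms the station: its long side runs toward the mushroom on the left, the connector is on the far side, and the ears lie along the station's x axis. The lamp post at about (470,260) in the top view stands between the start pose and the station, so I'll map it before moving.

```bash
python3 - <<'E'
from h import *
print("tips",env.tcp_to_tips)
pts=[]
for n in("top","scene"):
    m=env.camera_model(n); z=np.load(f"pics/{n}0.npz"); im,dep=z["im"].astype(int),z["dep"]
    P=cloud(m,dep)
    beige=(im[...,0]-im[...,2]>18)
    k=(dep>0)&~beige&(P[...,2]>0.05)&(P[...,2]<1.0)&(np.abs(P[...,1]+0.15)<0.5)&(P[...,0]>-.1)&(P[...,0]<0.75)
    k=cv2.erode(k.astype(np.uint8),np.ones((2,2)))>0
    pts.append(P[k])
for n,p in zip(("top","scene"),pts):
    print(n,len(p))
    az=np.degrees(np.arctan2(p[:,1],p[:,0])); r=np.hypot(p[:,0],p[:,1])
    for a in range(-100,40,10):
        for zz in np.arange(0.05,0.95,0.1):
            s=(az>=a)&(az<a+10)&(p[:,2]>=zz)&(p[:,2]<zz+.1)
            if s.sum()>4: print(a,f"z{zz:.2f}",s.sum(),"r",np.round(np.percentile(r[s],[2,50,98]),2))
E
python3 - <<'E'
import cv2
a=cv2.imread('pics/scene0.png')[40:280,350:600];b=cv2.imread('pics/top0.png')[200:400,320:640]
cv2.imwrite('pics/c2.png',cv2.resize(a,None,fx=2.5,fy=2.5,interpolation=cv2.INTER_CUBIC))
E
```

```text
tips 0.019
top 28553
-80 z0.45 220 r [0.47 0.5  0.52]
-70 z0.25 120 r [0.48 0.5  0.61]
-70 z0.35 17 r [0.52 0.55 0.57]
-70 z0.45 443 r [0.43 0.51 0.58]
-60 z0.15 325 r [0.7  0.75 0.78]
-60 z0.35 51 r [0.56 0.63 0.74]
-60 z0.45 1068 r [0.4  0.51 0.64]
-60 z0.55 386 r [0.33 0.37 0.61]
-50 z0.05 707 r [0.44 0.68 0.74]
-50 z0.15 2115 r [0.48 0.73 0.86]
-50 z0.25 262 r [0.5  0.72 0.76]
-50 z0.35 932 r [0.53 0.69 0.75]
-50 z0.45 2663 r [0.56 0.67 0.73]
-50 z0.55 1527 r [0.19 0.61 0.75]
-50 z0.65 14 r [0.19 0.3  0.31]
-40 z0.05 756 r [0.68 0.78 0.88]
-40 z0.15 1879 r [0.73 0.84 0.93]
-40 z0.25 204 r [0.77 0.85 0.87]
-40 z0.35 1037 r [0.63 0.81 0.88]
-40 z0.45 3294 r [0.58 0.79 0.88]
-40 z0.55 1717 r [0.2  0.82 0.89]
-40 z0.65 45 r [0.2  0.26 0.37]
-30 z0.05 5 r [0.1  0.11 0.12]
-30 z0.15 23 r [0.07 0.07 0.11]
-30 z0.25 719 r [0.7  0.75 0.81]
-30 z0.35 321 r [0.64 0.7  0.73]
-30 z0.45 153 r [0.24 0.65 0.68]
-30 z0.55 403 r [0.23 0.27 0.38]
-30 z0.65 367 r [0.24 0.36 0.38]
-20 z0.05 8 r [0.12 0.14 0.16]
-20 z0.15 29 r [0.07 0.12 0.16]
-20 z0.25 1442 r [0.7  0.73 0.77]
-20 z0.35 450 r [0.23 0.
[... 1348 characters left out ...]
 1422 r [0.59 0.79 0.88]
-40 z0.55 545 r [0.19 0.22 0.76]
-30 z0.25 187 r [0.7  0.73 0.79]
-30 z0.35 176 r [0.23 0.67 0.73]
-30 z0.45 129 r [0.23 0.25 0.66]
-30 z0.55 534 r [0.23 0.25 0.29]
-20 z0.25 561 r [0.21 0.72 0.77]
-20 z0.35 257 r [0.21 0.75 0.77]
-20 z0.45 132 r [0.28 0.29 0.31]
-20 z0.55 380 r [0.28 0.3  0.32]
-10 z0.15 26 r [0.18 0.2  0.2 ]
-10 z0.25 251 r [0.2  0.73 0.75]
-10 z0.35 141 r [0.26 0.27 0.29]
-10 z0.45 9 r [0.27 0.27 0.28]
0 z0.15 60 r [0.17 0.2  0.27]
0 z0.25 83 r [0.26 0.26 0.27]
10 z0.05 202 r [0.52 0.56 0.6 ]
10 z0.15 68 r [0.17 0.18 0.27]
20 z0.05 899 r [0.17 0.52 0.59]
20 z0.15 110 r [0.17 0.18 0.19]
30 z0.05 367 r [0.1  0.16 0.56]
30 z0.15 12 r [0.18 0.18 0.19]
```

View pics/c2.png

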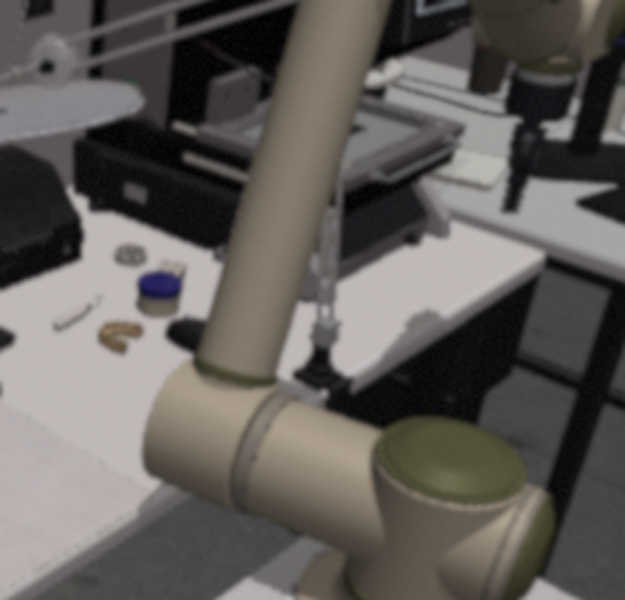

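The crop shows the lamp foot at az about -47°, r about 0.44 m, with the post leaning outward as it rises. Retracting to r of about 0.36 m with the fingers shut and swinging round inside it clears everything.

Emit:
servo_tool([
  {"tx":-1.4,"ty":3.4,"claw":0},
  {"tx":-1.5,"ty":3.6,"claw":0},
  {"tx":-1.5,"ty":3.6,"claw":0},
  {"tx":-1.5,"ty":3.6,"claw":0},
  {"tx":-1.4,"ty":3.4,"claw":0},
  {"claw":0},
  {"claw":0},
], newtons=20)

```text
invalid input at $.steps[0]: expected keys tx, ty, tz, yaw, claw
```

Emit:
servo_tool([
  {"tx":-1.4,"ty":3.4,"tz":0,"yaw":0,"claw":0},
  {"tx":-1.5,"ty":3.6,"tz":0,"yaw":0,"claw":0},
  {"tx":-1.5,"ty":3.6,"tz":0,"yaw":0,"claw":0},
  {"tx":-1.5,"ty":3.6,"tz":0,"yaw":0,"claw":0},
  {"tx":-1.4,"ty":3.4,"tz":0,"yaw":0,"claw":0},
  {"tx":0,"ty":0,"tz":0,"yaw":0,"claw":0},
  {"tx":0,"ty":0,"tz":0,"yaw":0,"claw":0},
], newtons=20)

```text
time_s: 0.8
position: [0.1395, -0.3312, 0.2506]
tool_rot: [[0.922, 0.386, 0.0], [0.386, -0.922, -0.001], [-0.0, 0.001, -1.0]]
ft_force: [-0.1, -0.3, -0.6]
grip_width: -0.0004
gripper_force: 0.0
```

Emit:
servo_tool([
  {"tx":4.0,"ty":1.9,"tz":0,"yaw":0,"claw":0},
  {"tx":3.2,"ty":2.1,"tz":0,"yaw":0,"claw":0},
  {"tx":2.9,"ty":2.3,"tz":0,"yaw":0,"claw":0},
  {"tx":2.7,"ty":2.7,"tz":0,"yaw":0,"claw":0},
  {"tx":2.3,"ty":2.9,"tz":0,"yaw":0,"claw":0},
  {"tx":2.1,"ty":3.2,"tz":0,"yaw":0,"claw":0},
  {"tx":1.7,"ty":3.4,"tz":0,"yaw":0,"claw":0},
  {"tx":1.3,"ty":3.5,"tz":0,"yaw":0,"claw":0},
  {"tx":1.0,"ty":3.6,"tz":0,"yaw":0,"claw":0},
  {"tx":0.6,"ty":3.7,"tz":0,"yaw":0,"claw":0},
  {"tx":0.2,"ty":3.8,"tz":0,"yaw":0,"claw":0},
  {"tx":0,"ty":0,"tz":0,"yaw":0,"claw":0},
])

```text
time_s: 2.0
position: [0.3602, 0.0029, 0.2501]
tool_rot: [[0.92, 0.392, -0.0], [0.392, -0.92, 0.001], [0.0, -0.001, -1.0]]
ft_force: [-0.5, -0.1, 0.5]
grip_width: -0.0
gripper_force: 0.0
```

Emit:
servo_tool([
  {"tx":2.0,"ty":3.4,"tz":0,"yaw":1,"claw":0},
  {"tx":2.0,"ty":3.4,"tz":0,"yaw":1,"claw":0},
  {"tx":2.0,"ty":3.4,"tz":0,"yaw":1,"claw":0},
  {"tx":2.0,"ty":3.4,"tz":0,"yaw":1,"claw":0},
  {"tx":2.0,"ty":3.4,"tz":0,"yaw":1,"claw":0},
  {"tx":2.0,"ty":3.4,"tz":0,"yaw":0,"claw":0},
  {"tx":2.0,"ty":3.4,"tz":0,"yaw":0,"claw":0},
  {"tx":0,"ty":0,"tz":0,"yaw":0,"claw":0},
  {"tx":0,"ty":0,"tz":0,"yaw":0,"claw":0},
])

```text
time_s: 2.9
position: [0.5004, 0.2378, 0.2492]
tool_rot: [[0.885, 0.466, -0.001], [0.466, -0.885, -0.001], [-0.001, -0.0, -1.0]]
ft_force: [-0.7, -0.2, -0.4]
grip_width: 0.0001
gripper_force: 0.0
```

```bash
python3 - <<'E'
from h import *
m,im,d=snap("wrist","pics/w1.png"); P=cloud(m,d); H=P[...,2]
print(m["fovy"],np.round(m["T"],3).tolist()); o=env.observe(); print(o["position"],o["ft_force"],np.degrees(np.arctan2(o["tool_rot"][1][0],o["tool_rot"][0][0])))
for lo,hi in((.088,.1),(.064,.0685),(.048,.055)):
    k=(d>0)&(H>lo)&(H<hi)
    n,l,st,c=cv2.connectedComponentsWithStats(k.astype(np.uint8))
    for i in range(1,n):
        if st[i,4]>150: q=P[l==i]; print(lo,st[i],np.round(q.mean(0),4),np.round(q.min(0),4),np.round(q.max(0),4), cv2.minAreaRect((q[:,:2]*1000).astype(np.float32)))
E
```

```text
71.154905061179 [[0.465, -0.836, -0.29, 0.576], [-0.885, -0.439, -0.152, 0.277], [-0.0, 0.328, -0.945, 0.372], [0.0, 0.0, 0.0, 1.0]]
[0.49998846 0.23720255 0.24963987] [-0.37881543  0.31679126  0.31688684] 27.722089463159765
0.088 [ 299  153   41   65 1515] [0.5044 0.2427 0.0922] [0.4711 0.2206 0.088 ] [0.5346 0.2634 0.0965] ((502.8630676269531, 241.98300170898438), (42.758766174316406, 62.61957550048828), 88.35826110839844)
0.064 [386 170  22  21 325] [0.5441 0.1644 0.0654] [0.5321 0.1524 0.064 ] [0.5559 0.1764 0.0676] ((544.0428466796875, 164.3690185546875), (23.532859802246094, 23.33867835998535), 63.68994903564453)
0.048 [ 276  138  152   75 8371] [0.5263 0.2075 0.0515] [0.4421 0.1111 0.048 ] [0.5995 0.305  0.055 ] ((520.6685791015625, 208.26168823242188), (90.03148651123047, 176.3271484375), 28.224939346313477)
```

View pics/w1.png

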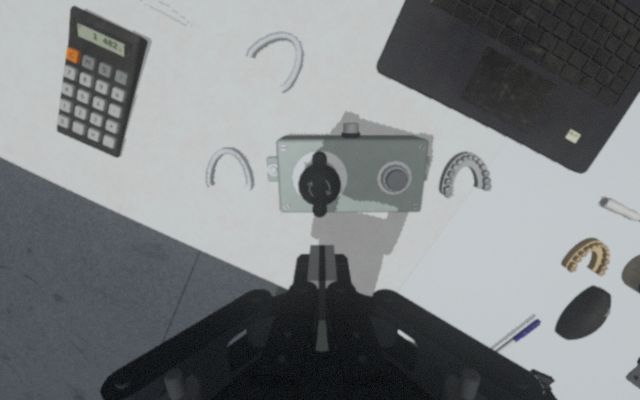

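The wrist view shows the mushroom at about (319,185), the reset at about (396,179), and both aligners and the arch model clear of the box. The near measurement agrees with the top view to within about 2 mm, giving the mushroom at (0.502, 0.2415) and the reset at (0.5435, 0.164). I'll go down above the dome next.

Emit:
servo_tool([
  {"tx":0.2,"ty":0.4,"tz":-3,"yaw":0,"claw":0},
  {"tx":0,"ty":0,"tz":-3,"yaw":0,"claw":0},
  {"tx":0,"ty":0,"tz":-3,"yaw":0,"claw":0},
  {"tx":0,"ty":0,"tz":-2.5,"yaw":0,"claw":0},
  {"tx":0,"ty":0,"tz":0,"yaw":0,"claw":0},
  {"tx":0,"ty":0,"tz":0,"yaw":0,"claw":0},
  {"tx":0,"ty":0,"tz":0,"yaw":0,"claw":0},
])

```text
time_s: 3.65
position: [0.5023, 0.2415, 0.137]
tool_rot: [[0.885, 0.465, 0.003], [0.465, -0.885, 0.001], [0.003, 0.001, -1.0]]
ft_force: [-0.1, -0.6, 0.9]
grip_width: -0.0001
gripper_force: 0.0
```

Emit:
servo_tool([
  {"tx":0,"ty":0,"tz":-0.2,"yaw":0,"claw":0},
  {"tx":0,"ty":0,"tz":-0.2,"yaw":0,"claw":0},
  {"tx":0,"ty":0,"tz":-0.2,"yaw":0,"claw":0},
  {"tx":0,"ty":0,"tz":-0.2,"yaw":0,"claw":0},
  {"tx":0,"ty":0,"tz":-0.2,"yaw":0,"claw":0},
  {"tx":0,"ty":0,"tz":-0.2,"yaw":0,"claw":0},
  {"tx":0,"ty":0,"tz":-0.2,"yaw":0,"claw":0},
  {"tx":0,"ty":0,"tz":0,"yaw":0,"claw":0},
  {"tx":0,"ty":0,"tz":0,"yaw":0,"claw":0},
])

```text
time_s: 4.55
position: [0.5015, 0.2418, 0.1213]
tool_rot: [[0.885, 0.465, -0.0], [0.465, -0.885, -0.0], [-0.0, -0.0, -1.0]]
ft_force: [-0.2, -1.4, -0.6]
grip_width: 0.0002
gripper_force: 0.0
```

Emit:
servo_tool([
  {"tx":0,"ty":0,"tz":-0.2,"yaw":0,"claw":0},
  {"tx":0,"ty":0,"tz":-0.2,"yaw":0,"claw":0},
  {"tx":0,"ty":0,"tz":-0.2,"yaw":0,"claw":0},
  {"tx":0,"ty":0,"tz":-0.2,"yaw":0,"claw":0},
  {"tx":0,"ty":0,"tz":0,"yaw":0,"claw":0},
  {"tx":0,"ty":0,"tz":0,"yaw":0,"claw":0},
])

```text
time_s: 5.15
position: [0.5016, 0.2418, 0.1137]
tool_rot: [[0.885, 0.465, 0.001], [0.465, -0.885, 0.0], [0.001, 0.0, -1.0]]
ft_force: [-1.3, -0.5, 5.7]
grip_width: -0.0002
gripper_force: 2.6
```

Emit:
servo_tool([
  {"tx":0,"ty":0,"tz":-0.1,"yaw":0,"claw":0},
  {"tx":0,"ty":0,"tz":-0.1,"yaw":0,"claw":0},
  {"tx":0,"ty":0,"tz":-0.1,"yaw":0,"claw":0},
  {"tx":0,"ty":0,"tz":-0.1,"yaw":0,"claw":0},
  {"tx":0,"ty":0,"tz":-0.1,"yaw":0,"claw":0},
  {"tx":0,"ty":0,"tz":0,"yaw":0,"claw":0},
  {"tx":0,"ty":0,"tz":0,"yaw":0,"claw":0},
])

```text
time_s: 5.85
position: [0.5017, 0.2418, 0.109]
tool_rot: [[0.885, 0.465, 0.001], [0.465, -0.885, 0.0], [0.001, 0.0, -1.0]]
ft_force: [-1.0, -0.8, 6.9]
grip_width: 0.0
gripper_force: 3.5
```

Emit:
servo_tool([
  {"tx":0,"ty":0,"tz":-0.1,"yaw":0,"claw":0},
  {"tx":0,"ty":0,"tz":-0.1,"yaw":0,"claw":0},
  {"tx":0,"ty":0,"tz":0,"yaw":0,"claw":0},
  {"tx":0,"ty":0,"tz":0,"yaw":0,"claw":0},
])

```text
time_s: 6.25
position: [0.5017, 0.2418, 0.107]
tool_rot: [[0.885, 0.465, 0.001], [0.465, -0.885, 0.0], [0.001, 0.0, -1.0]]
ft_force: [-1.5, -0.1, 6.2]
grip_width: 0.0
gripper_force: 3.5
```

Emit:
servo_tool([
  {"tx":0,"ty":0,"tz":-0.1,"yaw":0,"claw":0},
  {"tx":0,"ty":0,"tz":0,"yaw":0,"claw":0},
  {"tx":0,"ty":0,"tz":0,"yaw":0,"claw":0},
])

```text
time_s: 6.55
position: [0.5017, 0.2418, 0.1062]
tool_rot: [[0.885, 0.465, 0.001], [0.465, -0.885, 0.0], [0.001, 0.0, -1.0]]
ft_force: [-2.1, -0.2, 8.3]
grip_width: -0.0001
gripper_force: 4.3
```

Emit:
servo_tool([
  {"tx":0,"ty":0,"tz":-0.1,"yaw":0,"claw":0},
  {"tx":0,"ty":0,"tz":0,"yaw":0,"claw":0},
  {"tx":0,"ty":0,"tz":0,"yaw":0,"claw":0},
])

```text
time_s: 6.85
position: [0.5017, 0.2418, 0.1052]
tool_rot: [[0.885, 0.466, 0.001], [0.466, -0.885, 0.0], [0.001, 0.0, -1.0]]
ft_force: [-1.8, -0.4, 9.1]
grip_width: -0.0
gripper_force: 4.5
```

Emit:
servo_tool([
  {"tx":0,"ty":0,"tz":0.2,"yaw":0,"claw":0},
  {"tx":0,"ty":0,"tz":0.2,"yaw":0,"claw":0},
  {"tx":0,"ty":0,"tz":0.6,"yaw":0,"claw":0},
  {"tx":0,"ty":0,"tz":2,"yaw":0,"claw":0},
  {"tx":0,"ty":0,"tz":4,"yaw":0,"claw":0},
  {"tx":0,"ty":0,"tz":4,"yaw":0,"claw":0},
  {"tx":0,"ty":0,"tz":0,"yaw":0,"claw":0},
  {"tx":0,"ty":0,"tz":0,"yaw":0,"claw":0},
  {"tx":0,"ty":0,"tz":0,"yaw":0,"claw":0},
  {"tx":0,"ty":0,"tz":0,"yaw":0,"claw":0},
])

```text
time_s: 7.85
position: [0.5012, 0.2416, 0.2131]
tool_rot: [[0.885, 0.465, -0.002], [0.465, -0.885, -0.001], [-0.002, -0.001, -1.0]]
ft_force: [-0.4, 0.1, -0.2]
grip_width: -0.0002
gripper_force: 0.0
```

```bash
cat > chk.py <<'E'
from h import *
import sys
m,im,d=snap("wrist",f"pics/{sys.argv[1]}.png"); P=cloud(m,d); H=P[...,2]
o=env.observe(); print(o["time_s"],o["position"],o["ft_force"])
R=np.hypot(P[...,0]-.502,P[...,1]-.2415); k=(d>0)&(R<.04)&(H>.05)&(H<.11)
print("box z",np.median(H[(d>0)&(H>.045)&(H<.057)]))
for r in(.005,.01):
    s=k&(R<r); print("dome",r,s.sum(),np.median(H[s]) if s.any() else None)
dk=(d>0)&(im.max(2)<70)&(R>.026)&(R<.037)&(H>.06)&(H<.1)
q=P[dk]; a=np.degrees(np.arctan2(q[:,1]-.2415,q[:,0]-.502))%360
for lo,hi in((100,290),(290,360),(0,100)):
    s=(a>=lo)&(a<hi)
    if s.sum()>5: print("ear az",np.median(a[s]),s.sum(),"z",np.percentile(q[s][:,2],[20,80]))
E
python3 chk.py w2
```

```text
7.9 [0.50124336 0.24164302 0.21320955] [ 0.05247182  0.21863184 -0.71967212]
box z 0.05146276462833299
dome 0.005 81 0.08792494834612943
dome 0.01 337 0.08764774847547349
ear az 208.085059406409 76 z [0.08132082 0.0826742 ]
ear az 27.335748173460818 175 z [0.08056609 0.08231948]
```

The mushroom stays latched with the dome at about 88 mm, and the ears are at rest. Next I'll go down beside the front ear on its reset side.

Emit:
servo_tool([
  {"tx":-0.9,"ty":-2.3,"tz":0,"yaw":0,"claw":0},
  {"tx":-0.9,"ty":-2.3,"tz":0,"yaw":0,"claw":0},
  {"tx":0,"ty":0,"tz":-3,"yaw":0,"claw":0},
  {"tx":0,"ty":0,"tz":-3,"yaw":0,"claw":0},
  {"tx":0,"ty":0,"tz":-3,"yaw":0,"claw":0},
  {"tx":0,"ty":0,"tz":-2,"yaw":0,"claw":0},
  {"tx":0,"ty":0,"tz":-1,"yaw":0,"claw":0},
  {"tx":0,"ty":0,"tz":-0.5,"yaw":0,"claw":0},
  {"tx":0,"ty":0,"tz":0,"yaw":0,"claw":0},
  {"tx":0,"ty":0,"tz":0,"yaw":0,"claw":0},
  {"tx":0,"ty":0,"tz":0,"yaw":0,"claw":0},
])

```text
time_s: 9.0
position: [0.4839, 0.1958, 0.0902]
tool_rot: [[0.885, 0.465, 0.002], [0.465, -0.885, 0.0], [0.002, 0.001, -1.0]]
ft_force: [-1.1, -0.1, -0.6]
grip_width: 0.0003
gripper_force: 0.0
```

Emit:
servo_tool([
  {"tx":-0.14,"ty":0.26,"tz":-0.2,"yaw":0,"claw":0},
  {"tx":-0.14,"ty":0.26,"tz":0,"yaw":0,"claw":0},
  {"tx":-0.14,"ty":0.26,"tz":0,"yaw":0,"claw":0},
  {"tx":-0.14,"ty":0.26,"tz":0,"yaw":0,"claw":0},
  {"tx":-0.14,"ty":0.26,"tz":0,"yaw":0,"claw":0},
  {"tx":0,"ty":0,"tz":0,"yaw":0,"claw":0},
  {"tx":0,"ty":0,"tz":0,"yaw":0,"claw":0},
])

```text
time_s: 9.7
position: [0.4764, 0.2087, 0.0873]
tool_rot: [[0.885, 0.466, -0.0], [0.466, -0.885, -0.0], [-0.0, 0.0, -1.0]]
ft_force: [-0.2, -2.6, 1.2]
grip_width: 0.0004
gripper_force: 1.5
```

Emit:
servo_tool([
  {"tx":-0.14,"ty":0.26,"tz":0,"yaw":0,"claw":0},
  {"tx":-0.14,"ty":0.26,"tz":0,"yaw":0,"claw":0},
  {"tx":-0.14,"ty":0.26,"tz":0,"yaw":0,"claw":0},
  {"tx":-0.14,"ty":0.26,"tz":0,"yaw":0,"claw":0},
  {"tx":0,"ty":0,"tz":0,"yaw":0,"claw":0},
  {"tx":0,"ty":0,"tz":0,"yaw":0,"claw":0},
])

```text
time_s: 10.3
position: [0.4708, 0.2194, 0.0874]
tool_rot: [[0.885, 0.466, -0.0], [0.466, -0.885, 0.0], [0.0, -0.0, -1.0]]
ft_force: [-1.5, -2.8, 3.9]
grip_width: 0.0
gripper_force: 1.6
```

```bash
python3 chk.py w3
```

```text
10.35 [0.47085089 0.21929993 0.08741602] [-1.75272453 -1.19444211  3.63013878]
box z 0.05143583969565965
dome 0.005 336 0.08902245355053257
dome 0.01 1347 0.08879606855812139
ear az 203.24910337911746 1133 z [0.08179328 0.09374222]
ear az 354.832165396229 280 z [0.08229552 0.08348261]
ear az 7.294404755546502 405 z [0.08152986 0.08357934]
```

View pics/w3.png

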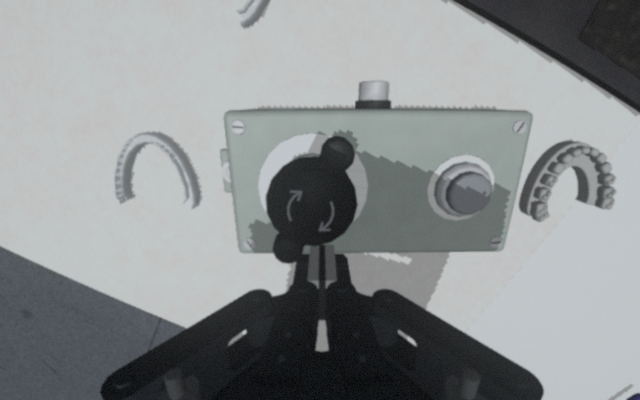

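The wrist view shows the back ear at about (339,152), turned roughly 27°, with the finger against the front ear at about (288,247). The mushroom is still latched, so I'll push further.

Emit:
servo_tool([
  {"tx":-0.14,"ty":0.26,"tz":0,"yaw":0,"claw":0},
  {"tx":-0.14,"ty":0.26,"tz":0,"yaw":0,"claw":0},
  {"tx":-0.1,"ty":0.18,"tz":0,"yaw":0,"claw":0},
  {"tx":0,"ty":0,"tz":0,"yaw":0,"claw":0},
  {"tx":0,"ty":0,"tz":0,"yaw":0,"claw":0},
  {"tx":0,"ty":0,"tz":0,"yaw":0,"claw":0},
])

```text
time_s: 10.95
position: [0.4669, 0.2261, 0.0872]
tool_rot: [[0.885, 0.465, -0.001], [0.465, -0.885, -0.0], [-0.001, -0.0, -1.0]]
ft_force: [-2.0, -4.1, 1.1]
grip_width: 0.0004
gripper_force: 2.8
```

```bash
python3 chk.py w4
```

```text
11.0 [0.46689888 0.22605288 0.08715969] [-2.47542986 -3.69582771  0.60000332]
box z 0.05143939251735272
dome 0.005 371 0.09511823921252237
dome 0.01 1458 0.0948645846134248
ear az 189.46645941197238 1067 z [0.08540416 0.09405759]
ear az 351.5873939309822 472 z [0.08847246 0.08976058]
ear az 5.858251620085072 224 z [0.08462293 0.08874457]
```

The mushroom has sprung up to 95 mm. I'll back off the way I came so the ears turn home, then lift.

Emit:
servo_tool([
  {"tx":0.14,"ty":-0.26,"tz":0,"yaw":0,"claw":0},
  {"tx":0.14,"ty":-0.26,"tz":0,"yaw":0,"claw":0},
  {"tx":0.14,"ty":-0.26,"tz":0,"yaw":0,"claw":0},
  {"tx":0.14,"ty":-0.26,"tz":0,"yaw":0,"claw":0},
  {"tx":0.14,"ty":-0.26,"tz":0,"yaw":0,"claw":0},
  {"tx":0.28,"ty":-0.52,"tz":0,"yaw":0,"claw":0},
  {"tx":0.28,"ty":-0.52,"tz":0,"yaw":0,"claw":0},
  {"tx":0.28,"ty":-0.52,"tz":0,"yaw":0,"claw":0},
  {"tx":0.14,"ty":-0.26,"tz":0,"yaw":0,"claw":0},
  {"tx":0,"ty":0,"tz":0,"yaw":0,"claw":0},
  {"tx":0,"ty":0,"tz":0,"yaw":0,"claw":0},
  {"tx":0,"ty":0,"tz":3,"yaw":0,"claw":0},
  {"tx":0,"ty":0,"tz":3,"yaw":0,"claw":0},
  {"tx":0,"ty":0,"tz":0,"yaw":0,"claw":0},
  {"tx":0,"ty":0,"tz":0,"yaw":0,"claw":0},
  {"tx":0,"ty":0,"tz":0,"yaw":0,"claw":0},
])

```text
time_s: 12.6
position: [0.4834, 0.195, 0.1464]
tool_rot: [[0.885, 0.466, -0.002], [0.466, -0.885, -0.0], [-0.002, -0.001, -1.0]]
ft_force: [-0.5, -0.2, -0.2]
grip_width: -0.0
gripper_force: 0.0
```

```bash
python3 chk.py w5
```

```text
12.65 [0.48343385 0.19494887 0.14632739] [ 0.2980965   0.22865615 -0.21824888]
box z 0.05144491897462612
dome 0.005 179 0.09509810018006429
dome 0.01 716 0.09492277618655524
ear az 211.46889402363684 162 z [0.0884074  0.08983919]
ear az 22.72471804649726 273 z [0.08750592 0.0894655 ]
```

Emit:
servo_tool([
  {"tx":2.0,"ty":-1.0,"tz":0,"yaw":0,"claw":0},
  {"tx":2.0,"ty":-1.0,"tz":0,"yaw":0,"claw":0},
  {"tx":2.0,"ty":-1.1,"tz":0,"yaw":0,"claw":0},
  {"tx":0,"ty":0,"tz":-2,"yaw":0,"claw":0},
  {"tx":0,"ty":0,"tz":-2,"yaw":0,"claw":0},
  {"tx":0,"ty":0,"tz":-1,"yaw":0,"claw":0},
  {"tx":0,"ty":0,"tz":-0.5,"yaw":0,"claw":0},
  {"tx":0,"ty":0,"tz":0,"yaw":0,"claw":0},
  {"tx":0,"ty":0,"tz":0,"yaw":0,"claw":0},
  {"tx":0,"ty":0,"tz":0,"yaw":0,"claw":0},
])

```text
time_s: 13.65
position: [0.5443, 0.1641, 0.0931]
tool_rot: [[0.885, 0.465, 0.001], [0.465, -0.885, 0.0], [0.001, 0.001, -1.0]]
ft_force: [0.3, 0.8, 0.1]
grip_width: -0.0
gripper_force: 0.0
```

Emit:
servo_tool([
  {"tx":0,"ty":0,"tz":-0.2,"yaw":0,"claw":0},
  {"tx":0,"ty":0,"tz":-0.2,"yaw":0,"claw":0},
  {"tx":0,"ty":0,"tz":-0.2,"yaw":0,"claw":0},
  {"tx":0,"ty":0,"tz":-0.1,"yaw":0,"claw":0},
  {"tx":0,"ty":0,"tz":-0.1,"yaw":0,"claw":0},
  {"tx":0,"ty":0,"tz":-0.1,"yaw":0,"claw":0},
  {"tx":0,"ty":0,"tz":-0.1,"yaw":0,"claw":0},
  {"tx":0,"ty":0,"tz":0,"yaw":0,"claw":0},
  {"tx":0,"ty":0,"tz":0,"yaw":0,"claw":0},
  {"tx":0,"ty":0,"tz":0,"yaw":0,"claw":0},
])

```text
time_s: 14.65
position: [0.5439, 0.1639, 0.0824]
tool_rot: [[0.885, 0.465, -0.0], [0.465, -0.885, -0.0], [-0.0, 0.0, -1.0]]
ft_force: [-1.8, -0.6, 3.2]
grip_width: 0.0002
gripper_force: 1.6
```

Emit:
servo_tool([
  {"tx":0,"ty":0,"tz":-0.1,"yaw":0,"claw":0},
  {"tx":0,"ty":0,"tz":0,"yaw":0,"claw":0},
  {"tx":0,"ty":0,"tz":0,"yaw":0,"claw":0},
])

```text
time_s: 14.95
position: [0.5439, 0.1639, 0.0813]
tool_rot: [[0.885, 0.465, -0.0], [0.465, -0.885, -0.0], [-0.0, -0.0, -1.0]]
ft_force: [-2.3, -1.1, 2.3]
grip_width: -0.0002
gripper_force: 1.7
```

Emit:
servo_tool([
  {"tx":0,"ty":0,"tz":-0.1,"yaw":0,"claw":0},
  {"tx":0,"ty":0,"tz":0,"yaw":0,"claw":0},
  {"tx":0,"ty":0,"tz":0,"yaw":0,"claw":0},
])

```text
time_s: 15.25
position: [0.5439, 0.1639, 0.0803]
tool_rot: [[0.885, 0.465, -0.0], [0.465, -0.885, -0.0], [-0.0, -0.0, -1.0]]
ft_force: [-2.8, -1.0, 3.9]
grip_width: 0.0002
gripper_force: 2.0
```

Emit:
servo_tool([
  {"tx":0,"ty":0,"tz":-0.05,"yaw":0,"claw":0},
  {"tx":0,"ty":0,"tz":0,"yaw":0,"claw":0},
  {"tx":0,"ty":0,"tz":0,"yaw":0,"claw":0},
])

```text
time_s: 15.55
position: [0.5439, 0.1639, 0.0801]
tool_rot: [[0.885, 0.465, 0.0], [0.465, -0.885, -0.0], [0.0, 0.0, -1.0]]
ft_force: [-4.2, -0.4, 6.8]
grip_width: -0.0002
gripper_force: 3.1
```

Emit:
servo_tool([
  {"tx":0,"ty":0,"tz":-0.06,"yaw":0,"claw":0},
  {"tx":0,"ty":0,"tz":0,"yaw":0,"claw":0},
  {"tx":0,"ty":0,"tz":0,"yaw":0,"claw":0},
])

```text
time_s: 15.85
position: [0.5439, 0.164, 0.08]
tool_rot: [[0.885, 0.465, 0.0], [0.465, -0.885, -0.0], [0.0, 0.0, -1.0]]
ft_force: [-4.2, -1.5, 10.8]
grip_width: -0.0002
gripper_force: 5.5
```

Emit:
servo_tool([
  {"tx":0,"ty":0,"tz":0.2,"yaw":0,"claw":0},
  {"tx":0,"ty":0,"tz":0.3,"yaw":0,"claw":0},
  {"tx":0,"ty":0,"tz":0.5,"yaw":0,"claw":0},
  {"tx":0,"ty":0,"tz":3,"yaw":0,"claw":0},
  {"tx":0,"ty":0,"tz":4,"yaw":0,"claw":0},
  {"tx":0,"ty":0,"tz":4,"yaw":0,"claw":0},
  {"tx":0,"ty":0,"tz":3,"yaw":0,"claw":0},
  {"tx":0,"ty":0,"tz":0,"yaw":0,"claw":0},
  {"tx":0,"ty":0,"tz":0,"yaw":0,"claw":0},
  {"tx":0,"ty":0,"tz":0,"yaw":0,"claw":0},
  {"tx":0,"ty":0,"tz":0,"yaw":0,"claw":0},
])

```text
time_s: 16.95
position: [0.5436, 0.1639, 0.2279]
tool_rot: [[0.885, 0.465, -0.002], [0.465, -0.885, -0.0], [-0.002, -0.001, -1.0]]
ft_force: [-0.3, -0.7, -0.1]
grip_width: 0.0
gripper_force: 0.0
```

```bash
cat >> chk.py <<'E'
R2=np.hypot(P[...,0]-.5437,P[...,1]-.164); print("reset",np.median(H[(d>0)&(R2<.008)&(H>.05)]))
E
python3 chk.py w6
```

```text
17.0 [0.54371743 0.16393101 0.22809873] [-0.56984422  0.17760878  0.25481053]
box z 0.051373801767634064
dome 0.005 75 0.09507051367195918
dome 0.01 311 0.09496318143220955
ear az 212.29539996187265 56 z [0.08861647 0.08993248]
ear az 19.34853633436498 103 z [0.0857245  0.08928086]
reset 0.24699403010999915
```

View pics/w6.png

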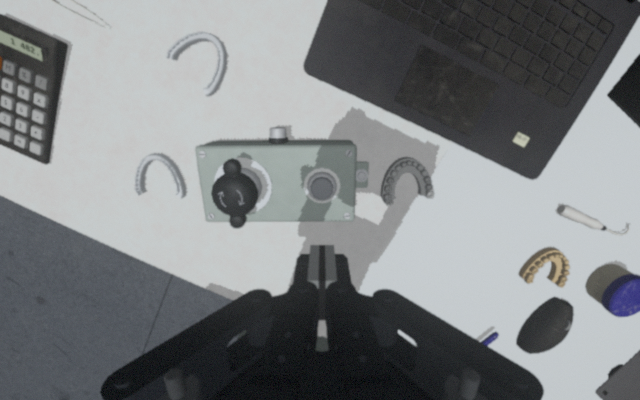

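The picture shows the mushroom out with its ears home at about (234,192). The reset is at about (321,186) and nothing else has moved. The reset height reading was spoiled by finger pixels, so I'll recompute it before handing in.

```bash
python3 - <<'E'
from h import *
m=env.camera_model("wrist"); d=np.load("pics/w6.npz")["dep"]; z=cloud(m,d)[176:196,312:331,2].ravel()
z=np.median(z); print("reset z",z)
if z>.063: print(env.close_job())
E
```

```text
reset z 0.06531653620044739
the job is handed in; nothing more can be done
None
```

The check is done and handed in at about 17 s: the mushroom latched and stayed down by itself, clockwise ear pushing released it fully out, and the reset was pressed to its stop and came back, with nothing else on the bench seen to move.

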